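Hang the cobble basket in the soaking pot for weighing under water

ROBOT

A 6-joint arm with a two-finger parallel gripper is mounted at the origin on the work surface. World frame = base frame: x ahead of the robot, y to its left, z up, the work surface at z = 0. Lengths are in m, angles in rad, forces in N, time in s.
With the tool pointing down it reaches from about 0.275 to 0.825 m from the base axis. Payload 4.9 kg.
Tool frame: the origin (TCP) lies midway between the tips of the shut fingers; the grasp point (between the pads) lies 19 mm behind it; x points along the fingers, z is the direction in which the jaws open and shut, and the axes are right-handed (so a half turn about x gives the same grasp; the last joint's range is limited). The gripper opens to 85 mm and grips with 20 to 120 N. Pads are 22 mm wide; open, the fingers measure 114 mm over their backs; the gripper's body (76 mm by 85 mm) begins 54 mm behind the grasp point. The pads swing forward as they close: fully open they stand 13 mm farther back than shut.
Start: joints at [-1.473, 0.326, -0.193, 1.052, 0, 1.437], TCP at [0.126, -0.535, 0.231] pointing down, gripper open.
Joint ranges: [-2.65, 2.65], [-0.97, 1.79], [-1.3, 1.35], [-1.93, 2.1], [-1.47, 1.37], [-3.14, 3.14]. Speed limits (rad/s): [2.57, 2.57, 3.14, 3.14, 3.14, 3.14].

INTERFACE

Orientations are given as a 3x3 rotation matrix whose columns are the frame's x, y, z axes.
In Python, from station import r gives the robot as it stands.
- The arm moves only by the tool drive_tool, never from a script. Its argument "moves" is text: rows parted by semicolons, each of 7 numbers parted by spaces: the shift along the tool's x, y, z in mm, then the turn, a rotation vector about the tool's x, y, z in rad, then the opening, from -1 (shut) to 1 (fully open). In form: dx dy dz ax ay az hand; .... A call has 1 to 10 rows; each row shifts and turns the commanded pose from where the row before left it, along the tool's axes as they then stand; what a row does not reach is not made up. A row lasts 1/12 s, in which the tool goes at most 41.7 mm and 7.16 degrees, less where a joint would pass 70% of its speed; a pose out of reach is approached as far as the arm can. A call with a gripper value outside its range is refused whole. The fingers move at their own pace and stop on an object; "force" is the grip in N (left out, the last holds). Time passes only in rows, so rows that do not move let the fingers close. It gives the time, the measured TCP pose, the force and the opening at its end, in the units of the state.
- r.observe(): the state, without advancing time (a new reading comes with each control period).
- r.get_image(name): name is "scene" or "top"; returns the picture (480x640x3 uint8, red, green, blue); there is no depth.
- r.camera_info(name): a dict with "fx", "fy", "cx", "cy" (pixels), "D" ([k1, k2, p1, p2, k3] as OpenCV has them; the pictures are not rectified), "rvec" (rotation vector, rad) and "tvec" (3), from world to camera coordinates, as OpenCV has them. Camera axes: x right, y down, z forward; pixel columns grow to the right and rows downward; lengths in m; the calibration is good to about 2 mm. A picture is of the moment at which its call begins. camera_info takes no time and is no camera call.
- r.job_done(): hands the job in, once; it reports no verdict.
The state is a dict: "time": time; "joints": joint angles; "dq": joint speeds; "joint_efforts": joint torques, N m; "ee_pos": TCP position; "tcp_rot": TCP orientation; "force": force on the tool from outside, world axes, zero at the start; "wrist_torque": the same for the moment, N m; "width": finger opening in m.
Only numpy, scipy, OpenCV 4.12 (cv2) and the standard library are available. Lean on these libraries where they do the work, as an engineer would, in place of code of your own. Each camera call takes 0.05 s, during which the arm holds its last target.

TASK

Lower the cobble from the tray gently into the wire basket and let go of it there. Then swing up the basket's bail, lift the basket by the bail's wooden grip over the rim into the soaking pot without knocking the pot, and finish while still holding it there: hanging still and level in the middle of the pot, with its bottom about 20 mm above the pot's floor and touching neither floor nor wall, so that the pot can be filled round it. Leave the tins, the mould and the bottle where they stand.

Things in the scene. Friction and masses are not known exactly. Their poses are not given: they have to be found in the camera images.
- cobble_center (a point): Centre of the cobble: a brown rounded river stone, 54 mm across (round from above, widest half-way up), 46 mm high, with a small flat underside, about 160 g; this point is 23 mm above its underside. It starts in the aluminium sample tray in the middle of the bench, in front of two tins.
- basket: Round stainless wire basket standing loose on the bench left or right of the tray: 156 mm outside, 149 mm inside, 90 mm high, flat bottom 4 mm thick, 0.40 kg with its bail. Origin: centre of its underside; z up; its y axis is parallel to the bail's hinge.
- bail_hinge (a point): Middle of the bail's hinge axis, on the basket's own axis, 86 mm above its underside; the hinge runs along the basket's y between two ears on the rim (172 mm over the bail's wires). At the start the bail lies over to the basket's -x side, leaning 1.25 rad from upright on its stop. It swings freely either way and falls over if not held.
- grip_center (a point): Centre of the bail's wooden hand grip: a round sleeve 18 mm thick, 86 mm long, parallel to the basket's y, 114 mm from the hinge axis; 200 mm above the basket's underside when upright. The sleeve turns freely on the wire: a gripper closed across it can swing the bail up in an arc without turning itself, and the lifted basket hangs level beneath it.
- pot: Round stainless soaking pot, empty, fixed on the bench on the other side of the tray from the basket: 248 mm outside, 242 mm inside, 120 mm high, two small handles outside below the rim at its +x and -x sides (out to 160 mm from the axis, 98 mm high). Origin: centre of its underside; its axis is vertical.
- pot_floor (a point): Centre of the pot's inner floor, 4 mm above the bench.
- tray: Aluminium sample tray, 260 mm (its x) by 220 mm (its y), floor 3 mm thick, rim 22 mm high, fixed on the bench. Origin: centre of its underside.
- tin0: Lidded aluminium moisture tin, 56 mm across and 38 mm high, in the far half of the tray; leave alone. Origin: centre of its underside.
- tin1: The other moisture tin, the same, in the far half of the tray; leave alone. Origin: centre of its underside.
- mould: Steel soil compaction mould with collar and two studs on a 150 mm square base plate, 178 mm high, 4 kg, at the far side of the bench; leave alone. Origin: centre of its underside.
- bottle: White plastic water bottle with a green cap, 72 mm across, 240 mm high, at the far side of the bench; leave alone. Origin: centre of its underside.
Things that resemble listed ones, but are neither listed nor needed, are in the scene too. Leave any orange look-alike of the part that bears cobble_center alone.

How it is judged:
By the outcome, as a careful person would: the job done as asked, in the order asked, and still so for the second after the job is handed in, while the arm keeps its last pose, push and grip.
It also fails if it takes over 72 s, if anything falls off the work surface, if the arm or the gripper's body presses on something with over 40 N, if the wrist force passes 120 N, or if a joint passes its speed limit or range.

## Working session

There is one attempt and no reset: what is moved stays moved. The work goes in short steps, Python scripts to look and compute and a tool call to move; the robot and the scene stay as the last step left them, time stands still between calls to the robot, and variables do not carry over. Pictures are saved under pics/ and viewed, and the job is handed in when it is done.

Besides the shell and the picture viewer there is one more tool, called after "Call:" as name(argument=value, ...) on one line, values as JSON. drive_tool: Moves the arm, as the interface text tells. Its arguments: {"type":"object","properties":{"moves":{"type":"string"},"force":{"type":"number"}},"required":["moves"]}

```bash
ls; mkdir -p pics; python3 - <<'E'
from station import r
import cv2
o=r.observe()
for k in o: print(k,o[k])
for n in("scene","top"):
    cv2.imwrite(f"pics/{n}0.png",r.get_image(n)[:,:,::-1]); print(r.camera_info(n))
E
```

```text
pics
time 0.0
joints [-1.47319819e+00  3.26922840e-01 -1.93581008e-01  1.05197919e+00
  2.48035114e-05  1.43658016e+00]
dq [ 7.27608626e-04  1.37062678e-04  6.15864249e-04  1.22277032e-03
 -1.03640515e-05 -1.20405782e-03]
joint_efforts [ 1.09853136e-03 -4.43394434e+01  2.62444371e+01  1.53815694e-02
  1.06502380e-04 -1.88511606e-06]
ee_pos [ 0.12631298 -0.53471458  0.23051437]
tcp_rot [[-1.39673481e-04  9.73251194e-01  2.29743540e-01]
 [ 1.68110430e-03  2.29743446e-01 -9.73249774e-01]
 [-9.99998577e-01  2.50285670e-04 -1.66822584e-03]]
force [-0.17003325  0.5324926  -0.06396777]
wrist_torque [-0.01451523  0.00622799 -0.01005213]
width 0.08548129975157216
{'fx': 493.31880407306664, 'fy': 493.31880407306664, 'cx': 320.5147991366369, 'cy': 241.33362735112567, 'D': array([-0.113064,  0.      ,  0.      ,  0.      ,  0.      ]), 'rvec': array([ 1.296822  ,  2.45750191, -0.72351077]), 'tvec': array([ 0.31297856, -0.32301037,  1.29330389])}
{'fx': 447.9736648291692, 'fy': 447.9736648291692, 'cx': 317.8224681302065, 'cy': 240.1159621242769, 'D': array([-0.09977025,  0.        ,  0.        ,  0.        ,  0.        ]), 'rvec': array([ 2.15707356, -2.18096743,  0.15134751]), 'tvec': array([-0.00717643,  0.58465828,  0.95459908])}
```

View pics/scene0.png

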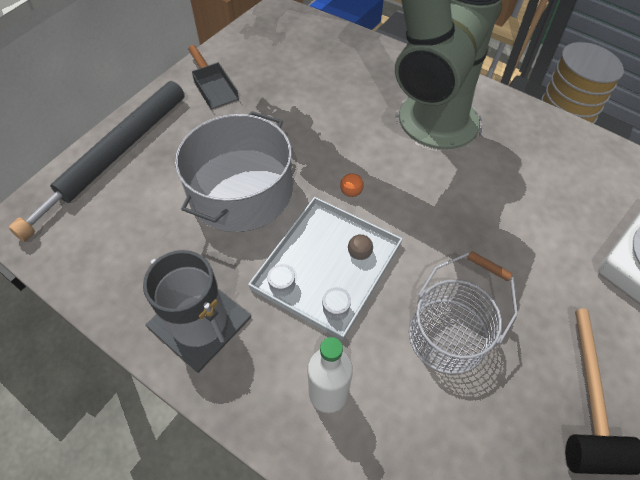

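View pics/top0.png

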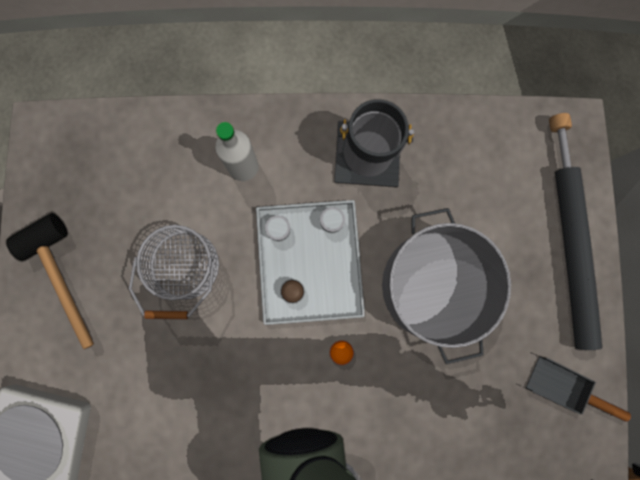

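```bash
cat > h.py <<'E'
import numpy as np, cv2
from station import r
def cam(n):
    c=r.camera_info(n);K=np.array([[c['fx'],0,c['cx']],[0,c['fy'],c['cy']],[0,0,1.]])
    return K,np.array(c['D']),np.array(c['rvec']),np.array(c['tvec'])
def proj(n,P):
    K,D,rv,t=cam(n);return cv2.projectPoints(np.array(P,float).reshape(-1,3),rv,t,K,D)[0].reshape(-1,2)
def ray(n,px):
    K,D,rv,t=cam(n);R=cv2.Rodrigues(rv)[0]
    u=cv2.undistortPoints(np.array(px,float).reshape(1,1,2),K,D).ravel()
    return -R.T@t, R.T@np.array([u[0],u[1],1.])
def atz(n,px,z):
    o,d=ray(n,px);return o+d*(z-o[2])/d[2]
def tri(a,b):
    (o1,d1),(o2,d2)=ray("scene",a),ray("top",b)
    d1=d1/np.linalg.norm(d1);d2=d2/np.linalg.norm(d2)
    s=np.linalg.lstsq(np.c_[d1,-d2],o2-o1,rcond=None)[0]
    p,q=o1+s[0]*d1,o2+s[1]*d2
    return (p+q)/2,np.linalg.norm(p-q)
def crop(src,dst,x,y,w,h,k):
    im=cv2.imread(src)[y:y+h,x:x+w];cv2.imwrite(dst,cv2.resize(im,None,fx=k,fy=k,interpolation=cv2.INTER_CUBIC))
E
python3 - <<'E'
from h import *
print(proj("top",[[.126,-.535,.231],[0,0,0],[.5,0,0]]),proj("scene",[[.126,-.535,.231],[0,0,0]]))
crop("pics/top0.png","pics/t_b.png",100,200,200,150,4)
crop("pics/scene0.png","pics/s_b.png",390,230,200,150,4)
crop("pics/top0.png","pics/t_p.png",360,190,200,150,4)
crop("pics/scene0.png","pics/s_p.png",150,90,200,150,4)
crop("pics/top0.png","pics/t_t.png",240,190,140,150,4)
crop("pics/scene0.png","pics/s_t.png",240,190,180,150,4)
E
```

```text
[[608.27484296 473.73802071]
 [314.58077407 504.21423251]
 [311.97036974 279.06959292]] [[241.71066116  -2.52187926]
 [438.26511827 119.80909393]]
```

View pics/t_b.png

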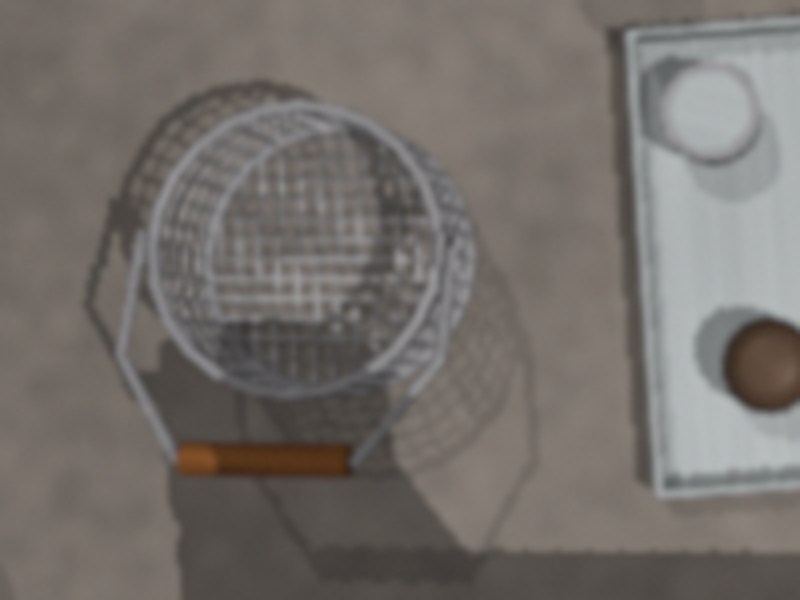

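View pics/s_b.png

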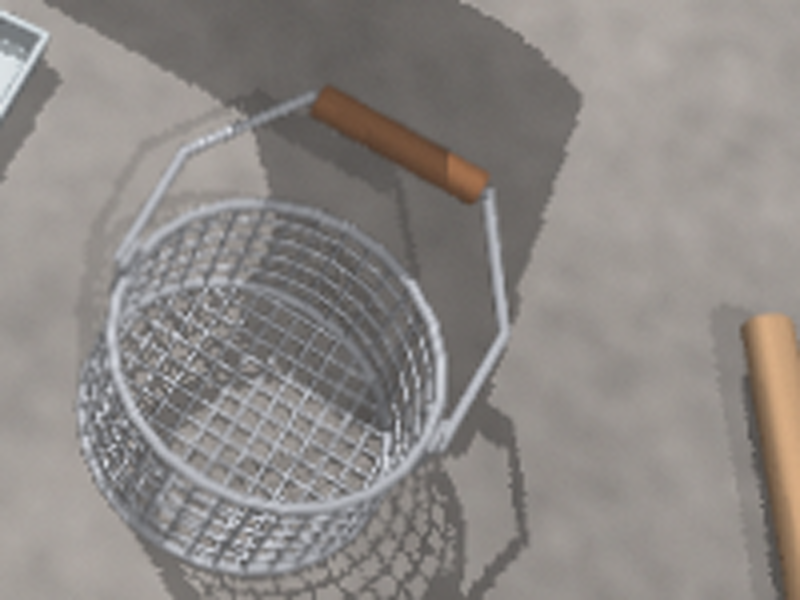

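View pics/t_p.png

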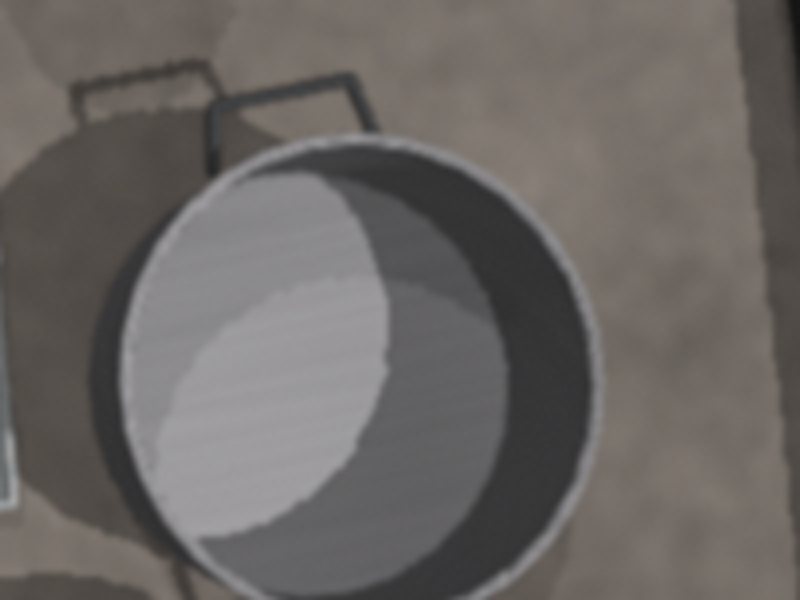

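View pics/s_p.png

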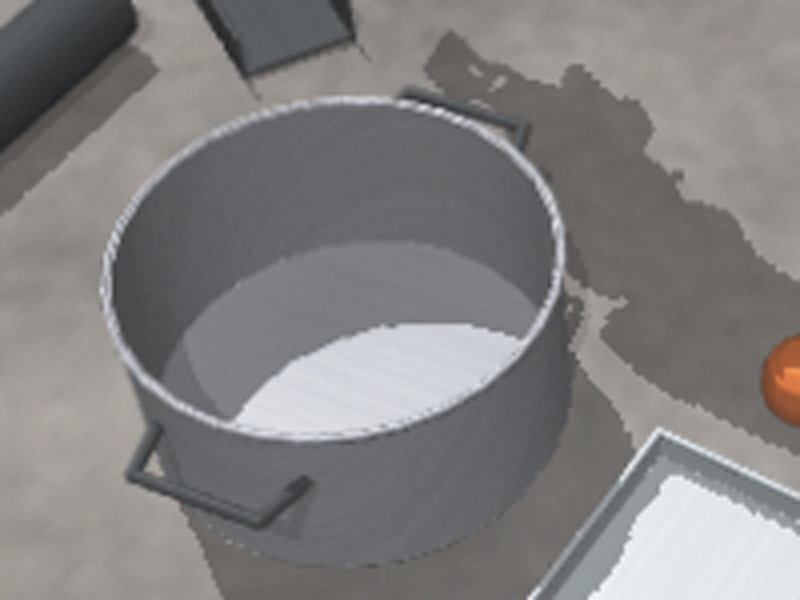

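View pics/t_t.png

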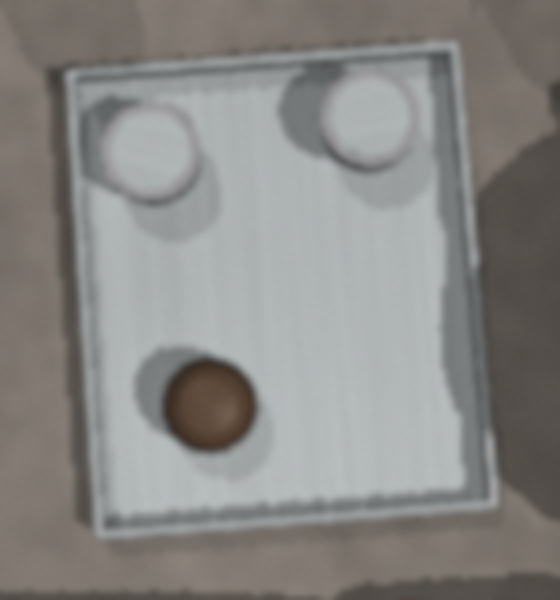

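View pics/s_t.png

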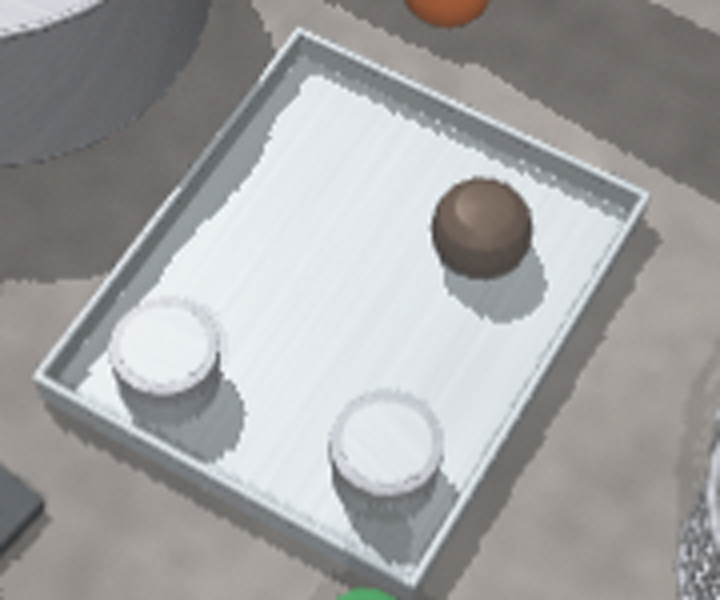

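```bash
cat > m.py <<'E'
from h import *
from scipy.optimize import least_squares
T=lambda x,y,ox,oy:((x+.5)/4-.5+ox,(y+.5)/4-.5+oy)
print("cobble",tri(T(482,228,240,190),T(210,405,240,190)))
print("grip",tri(T(400,143,390,230),T(265,459,100,200)))
a,b=tri(T(480,184,390,230),T(178,460,100,200)),tri(T(320,102,390,230),T(352,460,100,200))
print("grip ends",a,b)
d=a[0]-b[0];print(np.linalg.norm(d),np.degrees(np.arctan2(d[1],d[0])))
def fit(name,R,top,sc):
    th=np.linspace(0,2*np.pi,721)
    def f(p):
        P=np.c_[p[0]+R*np.cos(th),p[1]+R*np.sin(th),np.full(721,p[2])]
        out=[]
        for n,pts in(("top",top),("scene",sc)):
            q=proj(n,P)
            for x in pts:
                dd=q-np.array(x);i=np.argmin((dd**2).sum(1));
                t=q[(i+1)%720]-q[(i-1)%720];t/=np.linalg.norm(t)
                out.append(dd[i]@np.array([-t[1],t[0]]))
        return out
    s=least_squares(f,list(atz("top",np.mean(top,0),.1)),diff_step=1e-4);print(name,s.x,np.round(s.fun,2))
fit("pot",.124,[T(120,375,360,190),T(603,385,360,190),T(365,135,360,190),T(215,185,360,190),T(530,220,360,190)],
 [T(102,280,150,90),T(566,245,150,90),T(350,97,150,90),T(330,440,150,90),T(185,175,150,90),T(500,150,150,90)])
fit("basket",.078,[T(148,250,100,200),T(443,250,100,200),T(296,100,100,200),T(296,397,100,200)],
 [T(108,310,390,230),T(446,405,390,230),T(245,198,390,230),T(310,515,390,230)])
# tray corners
for s,t in((T(300,30,240,190),T(497,505,240,190)),(T(650,196,240,190),T(98,535,240,190)),(T(413,588,240,190),T(68,70,240,190)),(T(38,378,240,190),T(458,43,240,190))): print("tray",tri(s,t))
E
python3 m.py
```

```text
cobble (array([0.47343792, 0.04456037, 0.02666813]), np.float64(0.0010396819895068976))
grip (array([0.42795376, 0.29280936, 0.12350616]), np.float64(0.0017856066853773928))
grip ends (array([0.42821503, 0.33444143, 0.12659014]), np.float64(0.0011334874024593589)) (array([0.42684048, 0.25076088, 0.11987771]), np.float64(0.003474779821144669))
0.08396059062749989 89.05893177446751
pot [ 0.48138503 -0.28016794  0.11701415] [-0.34 -1.46 -0.78  0.12  0.66 -1.25 -0.77 -1.91  0.78  3.27  1.07]
basket [0.53617066 0.29094101 0.08794595] [ 0.37 -0.62  0.04  0.19 -0.11 -0.9  -0.43 -0.44]
tray (array([ 0.41627889, -0.1125794 ,  0.02233585]), np.float64(0.0019567894300617553))
tray (array([0.40276047, 0.10712067, 0.02271501]), np.float64(0.0020990667336416337))
tray (array([0.66233237, 0.12372877, 0.02197748]), np.float64(0.0007246740361387883))
tray (array([ 0.67532302, -0.09604298,  0.02187999]), np.float64(0.0031448336270638207))
```

Call:
drive_tool(moves="0 0 0 -0.12 0 0 1;0 0 0 -0.12 0 0 1;0 0 0 -0.12 0 0 1;0 0 0 -0.12 0 0 1;0 0 0 -0.12 0 0 1;0 0 0 -0.12 0 0 1;0 0 0 -0.12 0 0 1;0 0 0 -0.12 0 0 1;0 0 0 -0.12 0 0 1;0 0 0 -0.12 0 0 1", force=40)

```text
time: 0.93
ee_pos: [0.1263, -0.5349, 0.2308]
tcp_rot: [[-0.0, 0.133, 0.991], [0.001, 0.991, -0.133], [-1.0, 0.001, -0.0]]
force: [-0.8, 0.0, 0.0]
width: 0.0854
```

Call:
drive_tool(moves="0 0 0 -0.07 0 0 0.65;0 0 0 -0.069 0 0 0.65;0 20 12 0 0 0 0.65;0 30 18 0 0 0 0.65;0 35 21 0 0 0 0.65;0 35 21 0 0 0 0.65;0 35 21 0 0 0 0.65;0 35 21 0 0 0 0.65;0 35 21 0 0 0 0.65;0 35 21 0 0 0 0.65")

```text
time: 1.77
ee_pos: [0.2827, -0.2733, 0.2311]
tcp_rot: [[0.0, 0.001, 1.0], [0.0, 1.0, -0.001], [-1.0, 0.0, 0.0]]
force: [0.2, -1.4, 0.7]
width: 0.0703
```

Call:
drive_tool(moves="0 34 20 0 0 0 0.65;0 34 20 0 0 0 0.65;0 34 20 0 0 0 0.65;0 34 20 0 0 0 0.65;0 34 20 0 0 0 0.65;0 34 20 0 0 0 0.65;0 34 20 0 0 0 0.65;0 34 20 0 0 0 0.65;10 30 20 0 0 0 0.65;20 15 10 0 0 0 0.65")

```text
time: 2.6
ee_pos: [0.4757, 0.045, 0.2027]
tcp_rot: [[0.006, -0.004, 1.0], [0.001, 1.0, 0.004], [-1.0, 0.001, 0.006]]
force: [0.1, -0.6, -0.7]
width: 0.0701
```

Call:
drive_tool(moves="30 0 0 0 0 0 0.65;30 0 0 0 0 0 0.65;30 0 0 0 0 0 0.65;0 0 0 0 0 0 0.65;0 0 0 0 0 0 0.65")

```text
time: 3.02
ee_pos: [0.4706, 0.0418, 0.1103]
tcp_rot: [[-0.004, -0.0, 1.0], [0.0, 1.0, 0.0], [-1.0, 0.0, -0.004]]
force: [0.5, -0.3, 0.5]
width: 0.0705
```

```bash
python3 - <<'E'
from h import *
for n in("scene","top"): cv2.imwrite(f"pics/{n}1.png",r.get_image(n)[:,:,::-1])
crop("pics/scene1.png","pics/s1.png",290,150,160,150,4)
o=r.observe();print(o['time'],o['ee_pos'],o['force'],o['width'])
E
```

```text
3.1167 [0.47331827 0.04150992 0.11264625] [ 0.34441345 -0.34832701 -0.29394882] 0.0701270514258865
```

View pics/s1.png

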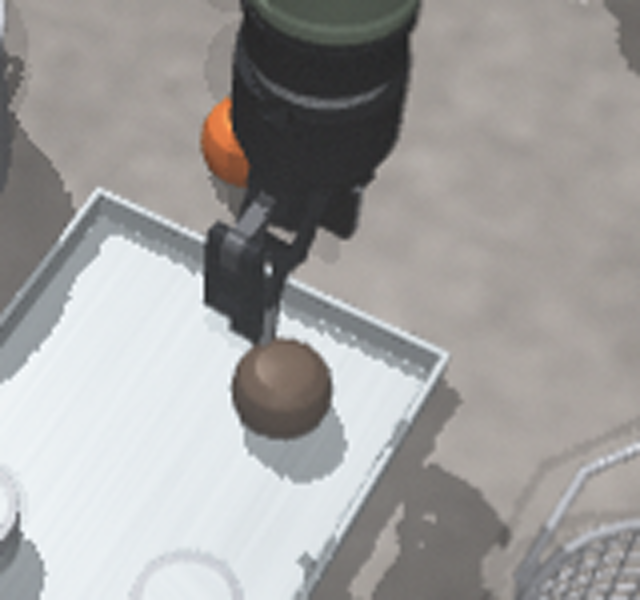

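View pics/top1.png

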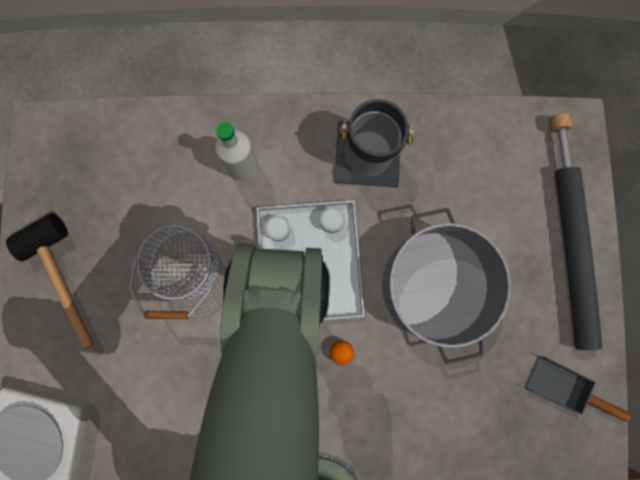

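Call:
drive_tool(moves="25 3 0 0 0 0 0.65;25 0 0 0 0 0 0.65;20 0 0 0 0 0 0.65;15 0 0 0 0 0 0.65;10 0 0 0 0 0 0.65;8 0 0 0 0 0 0.65;6 0 0 0 0 0 0.65;0 0 0 0 0 0 0.65;0 0 0 0 0 0 0.65")

```text
time: 3.87
ee_pos: [0.4729, 0.0446, 0.0028]
tcp_rot: [[0.001, 0.0, 1.0], [-0.0, 1.0, -0.0], [-1.0, -0.0, 0.001]]
force: [0.3, 0.4, -0.3]
width: 0.0707
```

```bash
python3 - <<'E'
from h import *
for n in("scene",): cv2.imwrite(f"pics/{n}2.png",r.get_image(n)[:,:,::-1])
crop("pics/scene2.png","pics/s2.png",290,170,160,150,4)
o=r.observe();print(o['time'],o['ee_pos'],o['force'],o['width'])
E
```

```text
3.9167 [0.47306926 0.04462866 0.002982  ] [0.76356925 0.12195168 0.88859473] 0.07025542332116137
```

View pics/s2.png

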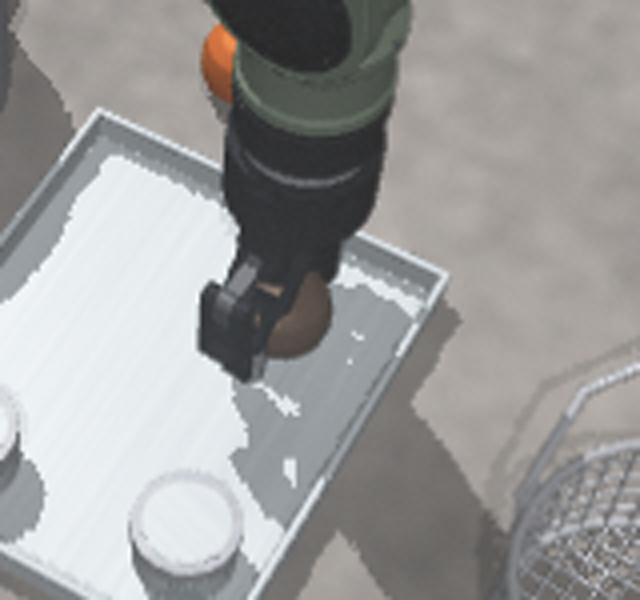

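Call:
drive_tool(moves="0 0 0 0 0 0 0;0 0 0 0 0 0 0;0 0 0 0 0 0 0;0 0 0 0 0 0 0;0 0 0 0 0 0 0;0 0 0 0 0 0 0", force=40)

```text
time: 4.42
ee_pos: [0.4732, 0.0447, 0.0033]
tcp_rot: [[0.002, -0.0, 1.0], [-0.0, 1.0, 0.0], [-1.0, -0.0, 0.002]]
force: [-0.3, 0.2, 4.6]
width: 0.0521
```

Call:
drive_tool(moves="-3 0 0 0 0 0 -0.1;-5 0 0 0 0 0 -0.1;-8 0 0 0 0 0 -0.1;-15 0 0 0 0 0 -0.1;-25 0 0 0 0 0 -0.1;-30 0 0 0 0 0 -0.1;-30 0 0 0 0 0 -0.1;-30 0 0 0 0 0 -0.1;-15 0 0 0 0 0 -0.1;0 0 0 0 0 0 -0.1")

```text
time: 5.25
ee_pos: [0.4749, 0.0446, 0.1675]
tcp_rot: [[0.007, -0.0, 1.0], [-0.0, 1.0, 0.0], [-1.0, -0.0, 0.007]]
force: [0.3, 0.9, -2.5]
width: 0.0517
```

```bash
python3 - <<'E'
from h import *
for n in("scene",): cv2.imwrite(f"pics/{n}3.png",r.get_image(n)[:,:,::-1])
crop("pics/scene3.png","pics/s3.png",290,70,160,150,4)
o=r.observe();print(o['time'],o['ee_pos'],o['force'],o['width'])
E
```

```text
5.3 [0.47368241 0.04463223 0.16534362] [ 0.82742507  0.76586518 -2.22481053] 0.05187299885129373
```

View pics/s3.png

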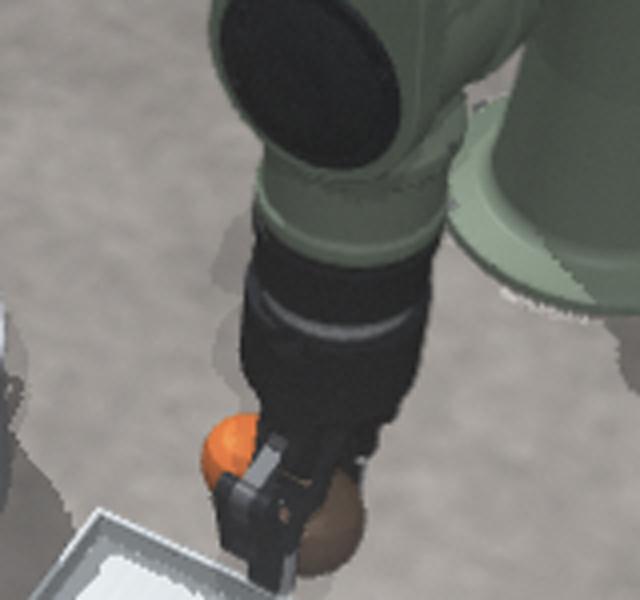

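```bash
python3 - <<'E'
from h import *
p=proj("scene",[[.4737,.0446,.1655+.019+d] for d in(0,.005)]);print(p,(p-[290,70])*4)
a=atz("scene",(372.4,197.5),.189);print(a)
E
```

```text
[[365.93079109 201.04801749]
 [366.15122737 199.38712508]] [[303.72316437 524.19206995]
 [304.60490947 517.54850034]]
[0.46299014 0.05166759 0.189     ]
```

Call:
drive_tool(moves="0 15 4 0 0 0 -0.1;0 28 7 0 0 0 -0.1;0 32 8 0 0 0 -0.1;0 32 8 0 0 0 -0.1;0 32 8 0 0 0 -0.1;0 32 8 0 0 0 -0.1;0 32 8 0 0 0 -0.1;0 28 7 0 0 0 -0.1;0 15 4 0 0 0 -0.1;0 0 0 0 0 0 -0.1")

```text
time: 6.13
ee_pos: [0.5337, 0.2936, 0.161]
tcp_rot: [[-0.002, -0.004, 1.0], [0.0, 1.0, 0.004], [-1.0, 0.0, -0.002]]
force: [0.6, -0.5, -2.0]
width: 0.0518
```

```bash
python3 - <<'E'
from h import *
for n in("scene","top"): cv2.imwrite(f"pics/{n}4.png",r.get_image(n)[:,:,::-1])
crop("pics/scene4.png","pics/s4.png",390,200,200,150,4)
o=r.observe();print(o['time'],o['ee_pos'],o['force'],o['width'],o['joints'])
E
```

```text
6.2333 [0.53299904 0.29045808 0.16124392] [ 0.36034105  0.32069661 -2.0359611 ] 0.05187203648361648 [ 3.77673323e-01  4.84901368e-01 -1.35550259e-01  9.54011274e-01
 -5.26954809e-04  1.94736123e+00]
```

View pics/s4.png

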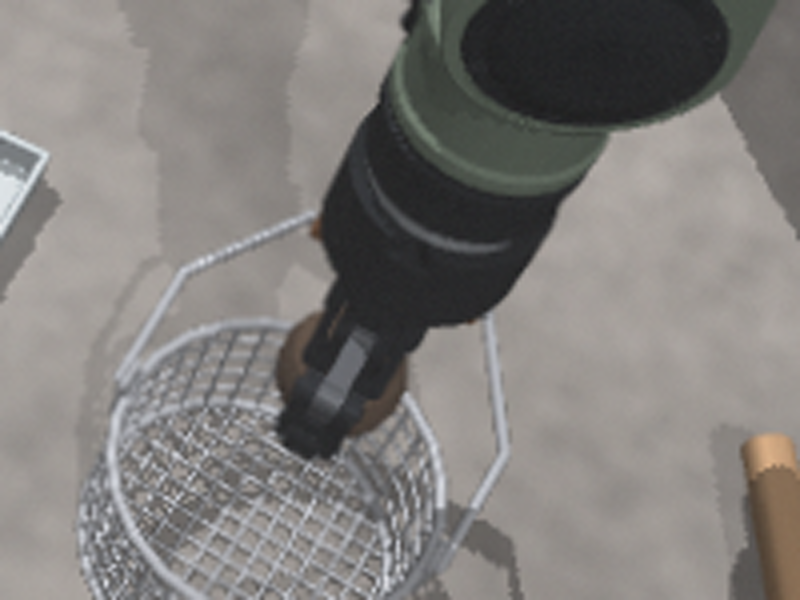

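View pics/top4.png

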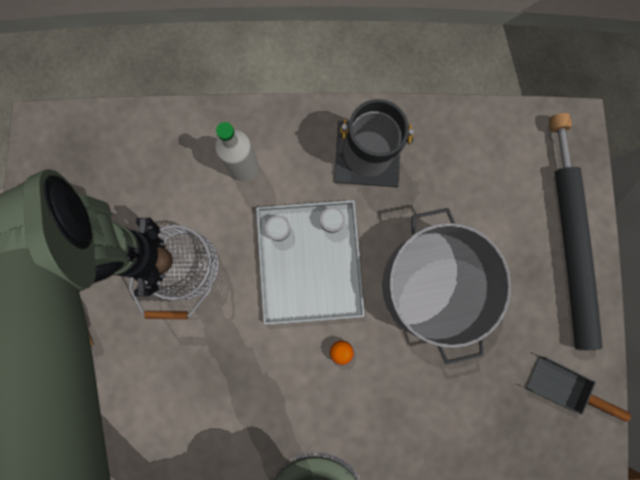

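Call:
drive_tool(moves="20 0 3 0 0 0 -0.1;25 0 0 0 0 0 -0.1;25 0 0 0 0 0 -0.1;25 0 0 0 0 0 -0.1;20 0 0 0 0 0 -0.1;15 0 0 0 0 0 -0.1;10 0 0 0 0 0 -0.1;5 0 0 0 0 0 -0.1;0 0 0 0 0 0 -0.1;0 0 0 0 0 0 -0.1")

```text
time: 7.07
ee_pos: [0.5377, 0.2903, 0.0187]
tcp_rot: [[0.0, 0.001, 1.0], [0.0, 1.0, -0.001], [-1.0, 0.0, 0.0]]
force: [0.2, 0.2, -2.1]
width: 0.052
```

Call:
drive_tool(moves="4 0 0 0 0 0 -0.1;3 0 0 0 0 0 -0.1;2 0 0 0 0 0 -0.1;1 0 0 0 0 0 -0.1;0 0 0 0 0 0 -0.1;0 0 0 0 0 0 -0.1")

```text
time: 7.57
ee_pos: [0.5374, 0.2908, 0.0083]
tcp_rot: [[0.0, -0.0, 1.0], [0.0, 1.0, 0.0], [-1.0, 0.0, 0.0]]
force: [0.7, 0.8, -1.1]
width: 0.0523
```

Call:
drive_tool(moves="1 0 0 0 0 0 -0.1;1 0 0 0 0 0 -0.1;0 0 0 0 0 0 -0.1;0 0 0 0 0 0 -0.1")

```text
time: 7.9
ee_pos: [0.5373, 0.2907, 0.0062]
tcp_rot: [[-0.0, -0.0, 1.0], [-0.0, 1.0, 0.0], [-1.0, -0.0, -0.0]]
force: [-0.0, -0.6, -2.3]
width: 0.052
```

Call:
drive_tool(moves="1 0 0 0 0 0 -0.1;0 0 0 0 0 0 -0.1;0 0 0 0 0 0 -0.1")

```text
time: 8.15
ee_pos: [0.5373, 0.2907, 0.0053]
tcp_rot: [[-0.0, 0.0, 1.0], [-0.0, 1.0, -0.0], [-1.0, -0.0, -0.0]]
force: [0.3, 0.1, -1.5]
width: 0.0523
```

Call:
drive_tool(moves="1 0 0 0 0 0 -0.1;0 0 0 0 0 0 -0.1;0 0 0 0 0 0 -0.1")

```text
time: 8.4
ee_pos: [0.5375, 0.2907, 0.0044]
tcp_rot: [[0.0, 0.0, 1.0], [0.0, 1.0, -0.0], [-1.0, 0.0, 0.0]]
force: [-0.1, -0.9, -0.8]
width: 0.0522
```

Call:
drive_tool(moves="1 0 0 0 0 0 -0.1;0 0 0 0 0 0 -0.1;0 0 0 0 0 0 -0.1")

```text
time: 8.65
ee_pos: [0.5375, 0.2908, 0.0043]
tcp_rot: [[0.001, -0.0, 1.0], [0.0, 1.0, 0.0], [-1.0, 0.0, 0.001]]
force: [-2.3, -0.9, 5.8]
width: 0.0521
```

Call:
drive_tool(moves="-0.5 0 0 0 0 0 0.3;0 0 0 0 0 0 0.35;0 0 0 0 0 0 0.4;0 0 0 0 0 0 0.5;0 0 0 0 0 0 0.6;0 0 0 0 0 0 0.6;0 0 0 0 0 0 0.6")

```text
time: 9.23
ee_pos: [0.5373, 0.2907, 0.0037]
tcp_rot: [[-0.0, 0.0, 1.0], [-0.0, 1.0, -0.0], [-1.0, -0.0, -0.0]]
force: [0.3, -0.4, 0.4]
width: 0.0683
```

Call:
drive_tool(moves="-3 0 0 0 0 0 0.6;-6 0 0 0 0 0 0.6;-12 0 0 0 0 0 0.6;-20 0 0 0 0 0 0.6;-30 0 0 0 0 0 0.6;-35 0 0 0 0 0 0.6;-35 0 0 0 0 0 0.6;-30 0 0 0 0 0 0.3;-20 0 0 0 0 0 0;0 0 0 0 0 0 0")

```text
time: 10.07
ee_pos: [0.5403, 0.2919, 0.2018]
tcp_rot: [[0.01, -0.0, 1.0], [0.004, 1.0, 0.0], [-1.0, 0.004, 0.01]]
force: [0.3, 0.1, 0.9]
width: 0.043
```

```bash
python3 - <<'E'
from h import *
for n in("scene","top"): cv2.imwrite(f"pics/{n}5.png",r.get_image(n)[:,:,::-1])
crop("pics/scene5.png","pics/s5.png",390,230,200,150,4)
crop("pics/top5.png","pics/t5.png",100,200,200,150,4)
o=r.observe();print(o['time'],o['ee_pos'],o['force'],o['width'])
E
```

```text
10.1667 [0.53805771 0.29098117 0.19679104] [-0.22806504  0.44557121 -0.31952635] 0.042396056435855735
```

View pics/s5.png

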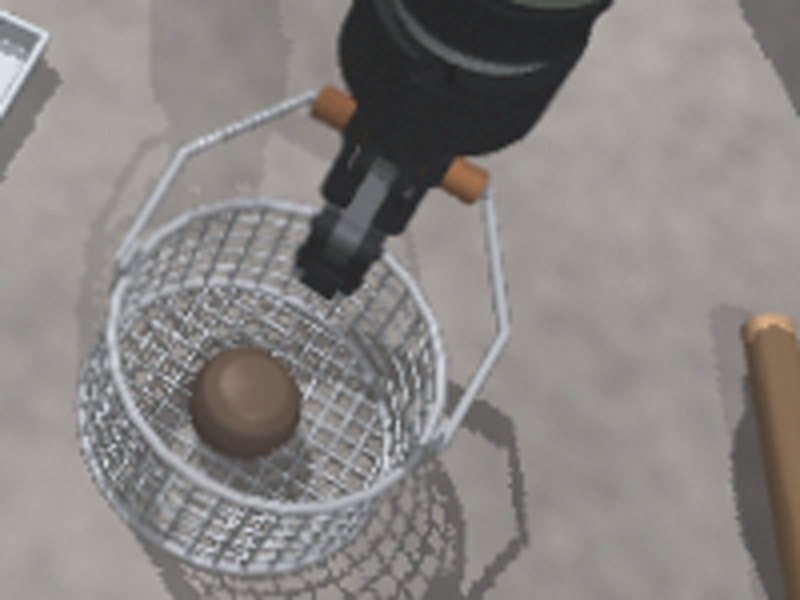

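View pics/t5.png

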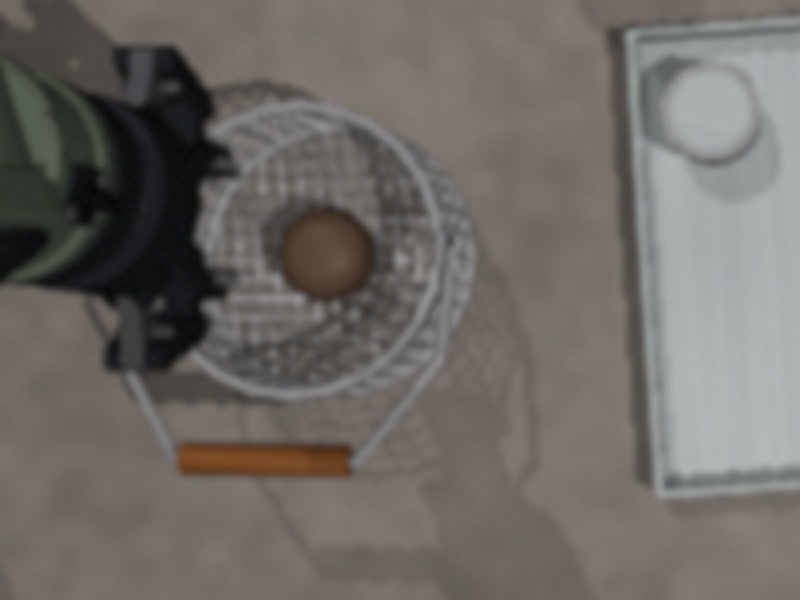

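Call:
drive_tool(moves="0 0 -15 0 0 0 0;0 0 -20 0 0 0 0;0 0 -25 0 0 0 0;0 0 -25 0 0 0 0;0 1 -15 0 0 0 -0.1;0 0 -10 0 0 0 -0.1;0 0 0 0 0 0 -0.1;20 0 0 0 0 0 -0.1;15 0 0 0 0 0 -0.1;0 0 0 0 0 0 -0.1")

```text
time: 11.0
ee_pos: [0.4264, 0.2907, 0.1569]
tcp_rot: [[-0.004, 0.0, 1.0], [-0.002, 1.0, -0.001], [-1.0, -0.002, -0.004]]
force: [-1.0, 0.8, -0.1]
width: 0.0383
```

```bash
python3 - <<'E'
from h import *
for n in("scene","top"): cv2.imwrite(f"pics/{n}6.png",r.get_image(n)[:,:,::-1])
crop("pics/scene6.png","pics/s6.png",390,190,200,150,4)
o=r.observe();print(o['time'],o['ee_pos'],o['force'],o['width'])
E
```

```text
11.1 [0.42760665 0.2914147  0.159291  ] [ 0.21614639  0.16800795 -0.63209732] 0.03845591681141237
```

View pics/s6.png

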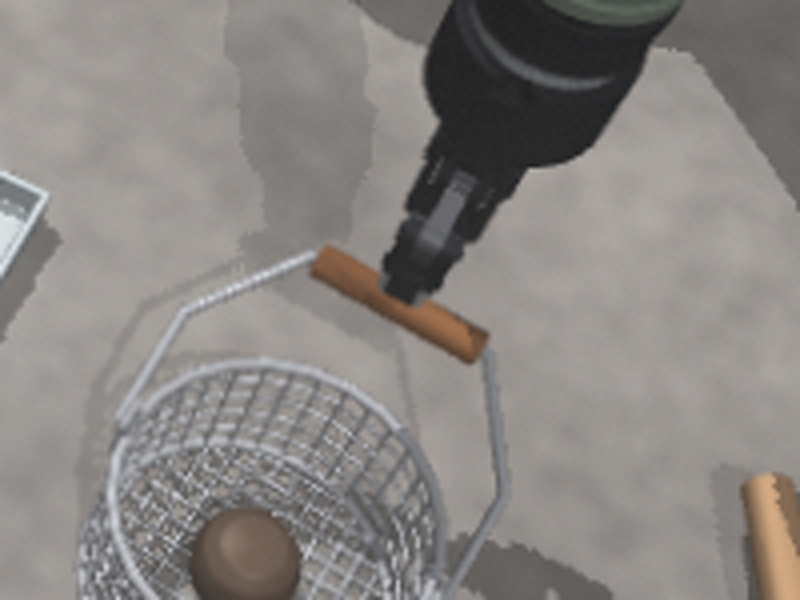

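Call:
drive_tool(moves="10 0 0 0 0 0 -0.1;15 0 0 0 0 0 -0.1;13 0 0 0 0 0 -0.1;10 0 0 0 0 0 -0.1;6 0 0 0 0 0 -0.1;3 0 0 0 0 0 -0.1;0 0 0 0 0 0 -0.1;0 0 0 0 0 0 -0.1")

```text
time: 11.77
ee_pos: [0.4277, 0.2918, 0.1031]
tcp_rot: [[0.001, 0.0, 1.0], [0.0, 1.0, -0.0], [-1.0, 0.0, 0.001]]
force: [0.3, 0.2, 1.2]
width: 0.0385
```

```bash
python3 - <<'E'
from h import *
for n in("scene","top"): cv2.imwrite(f"pics/{n}7.png",r.get_image(n)[:,:,::-1])
crop("pics/scene7.png","pics/s7.png",390,190,200,150,4)
crop("pics/top7.png","pics/t7.png",100,200,200,150,4)
o=r.observe();print(o['time'],o['ee_pos'],o['force'],o['width'])
E
```

```text
11.8667 [0.42793415 0.2919694  0.10343702] [ 0.92630932 -0.33526971 -0.05819169] 0.03834802799791148
```

View pics/s7.png

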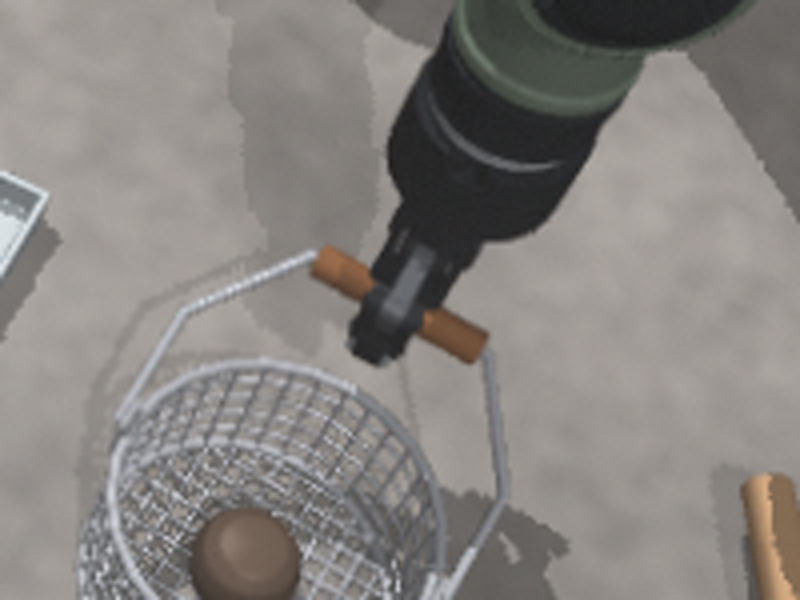

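View pics/t7.png

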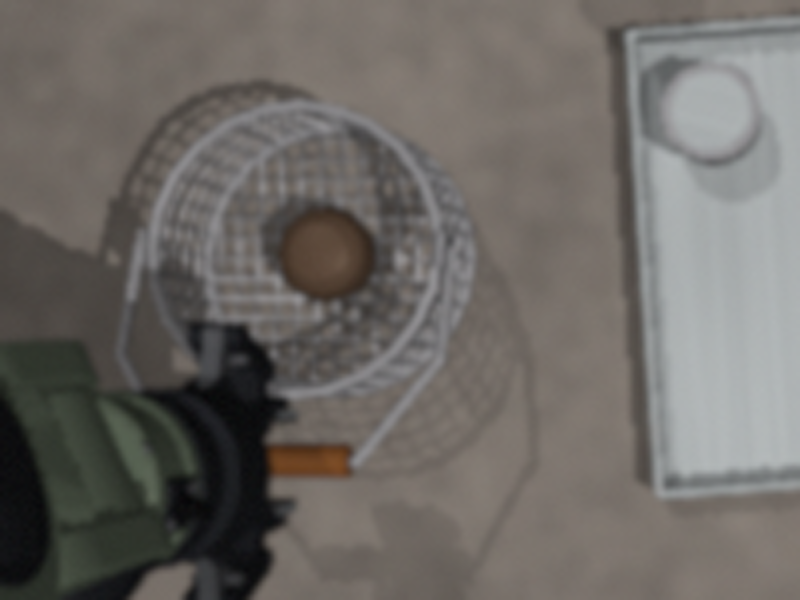

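Call:
drive_tool(moves="0 0 0 0 0 0 -0.4;0 0 0 0 0 0 -0.8;0 0 0 0 0 0 -0.8;0 0 0 0 0 0 -0.8;0 0 0 0 0 0 -0.8;0 0 0 0 0 0 -0.8", force=60)

```text
time: 12.37
ee_pos: [0.4281, 0.2918, 0.1033]
tcp_rot: [[0.001, 0.0, 1.0], [0.0, 1.0, -0.0], [-1.0, 0.0, 0.001]]
force: [1.9, -1.2, 5.8]
width: 0.0163
```

```bash
python3 - <<'E'
from h import *
import math
T=lambda x,y,ox,oy:((x+.5)/4-.5+ox,(y+.5)/4-.5+oy)
print(tri(T(245,403,390,230),T(327,253,100,200)))
o=r.observe();print(o['time'],o['ee_pos'],o['force'],o['width'])
n=20;prev=(-.114*math.sin(1.25),.114*math.cos(1.25))
for i in range(1,n+1):
    a=1.25*(1-i/n);p=(-.114*math.sin(a),.114*math.cos(a));print(i,round((p[0]-prev[0])*1e3,1),round((p[1]-prev[1])*1e3,1));prev=p
E
```

```text
(array([0.53727903, 0.29046508, 0.02763753]), np.float64(0.0011721620956858384))
12.3667 [0.42807659 0.29184754 0.10334805] [ 1.90725572 -1.19538163  5.84556161] 0.016283931542791466
1 2.5 6.7
2 2.9 6.5
3 3.3 6.3
4 3.7 6.1
5 4.0 5.9
6 4.4 5.6
7 4.7 5.3
8 5.1 5.0
9 5.4 4.7
10 5.6 4.3
11 5.9 4.0
12 6.1 3.6
13 6.4 3.2
14 6.5 2.8
15 6.7 2.4
16 6.8 2.0
17 7.0 1.5
18 7.0 1.1
19 7.1 0.7
20 7.1 0.2
```

Call:
drive_tool(moves="-6.7 0 2.5 0 0 0 -0.8;-6.5 0 2.9 0 0 0 -0.8;-6.3 0 3.3 0 0 0 -0.8;-6.1 0 3.7 0 0 0 -0.8;-5.9 0 4 0 0 0 -0.8;-5.6 0 4.4 0 0 0 -0.8;-5.3 0 4.7 0 0 0 -0.8;-5 0 5.1 0 0 0 -0.8;-4.7 0 5.4 0 0 0 -0.8;0 0 0 0 0 0 -0.8")

```text
time: 13.2
ee_pos: [0.4642, 0.2915, 0.1565]
tcp_rot: [[0.0, 0.001, 1.0], [-0.0, 1.0, -0.001], [-1.0, -0.0, 0.0]]
force: [-6.1, -2.7, 7.6]
width: 0.016
```

```bash
python3 - <<'E'
from h import *
for n in("scene","top"): cv2.imwrite(f"pics/{n}8.png",r.get_image(n)[:,:,::-1])
crop("pics/scene8.png","pics/s8.png",390,190,200,150,4)
o=r.observe();print(o['time'],o['ee_pos'],o['force'],o['width'])
E
```

```text
13.3 [0.46332668 0.29151786 0.15587283] [-5.18623001 -2.93942682  4.92108861] 0.016459359225859813
```

View pics/s8.png

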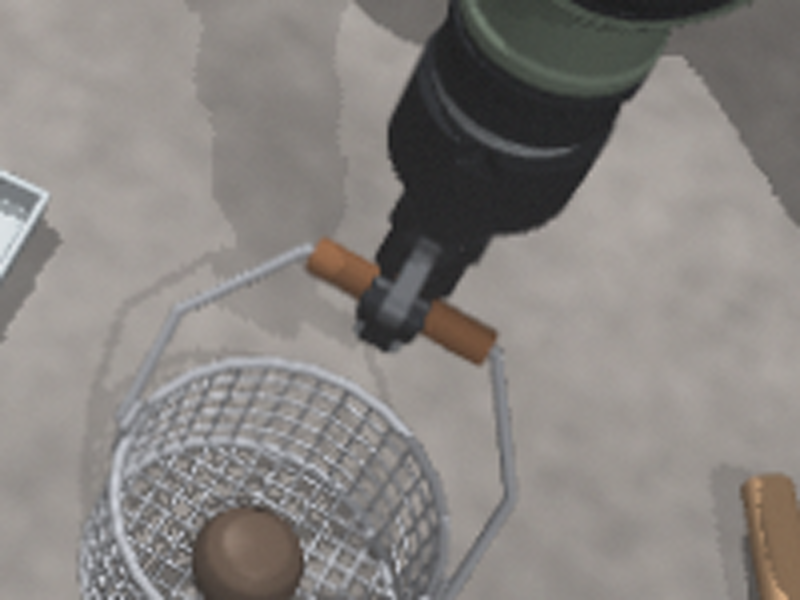

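Call:
drive_tool(moves="-4.9 -0.5 5.2 0 0 0 -0.8;-4 0 5.9 0 0 0 -0.8;-3.6 0 6.1 0 0 0 -0.8;-3.2 0 6.4 0 0 0 -0.8;-2.8 0 6.5 0 0 0 -0.8;-2.4 0 6.7 0 0 0 -0.8;-2 0 6.8 0 0 0 -0.8;-1.5 0 7 0 0 0 -0.8;0 0 0 0 0 0 -0.8")

```text
time: 14.05
ee_pos: [0.5164, 0.2909, 0.1801]
tcp_rot: [[0.003, 0.001, 1.0], [-0.0, 1.0, -0.001], [-1.0, -0.0, 0.003]]
force: [-1.0, -3.5, 7.1]
width: 0.0159
```

```bash
python3 - <<'E'
from h import *
for n in("scene","top"): cv2.imwrite(f"pics/{n}9.png",r.get_image(n)[:,:,::-1])
crop("pics/scene9.png","pics/s9.png",390,190,200,150,4)
crop("pics/top9.png","pics/t9.png",100,200,200,150,4)
o=r.observe();print(o['time'],o['ee_pos'],o['force'],o['width'])
E
```

```text
14.15 [0.51528815 0.29094893 0.17986174] [-1.75699397 -3.83570457  7.20288213] 0.016340379245573758
```

View pics/s9.png

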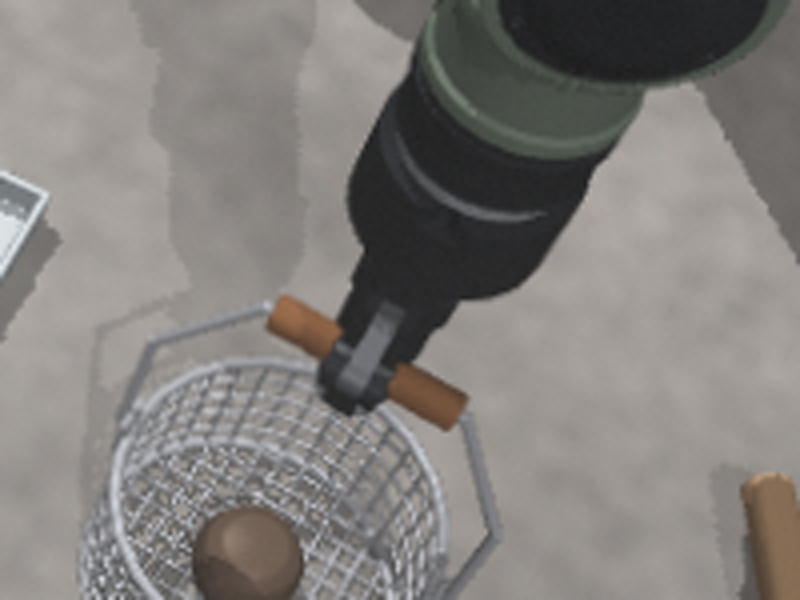

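View pics/t9.png

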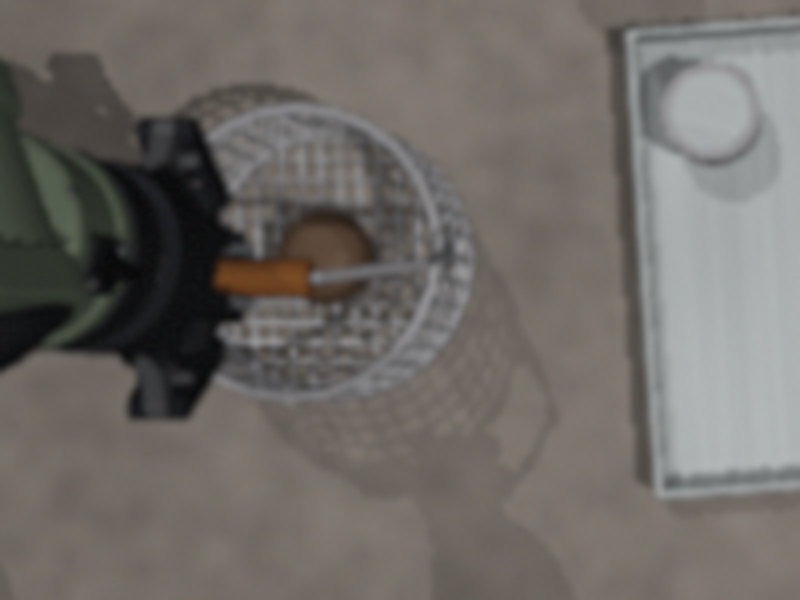

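Call:
drive_tool(moves="-1.6 0 7 0 0 0 -0.8;-0.8 0 7 0 0 0 -0.8;-0.4 0 6 0 0 0 -0.8;0 0 0 0 0 0 -0.8;0 0 0 0 0 0 -0.8;0 0 0 0 0 0 -0.8")

```text
time: 14.65
ee_pos: [0.534, 0.291, 0.1818]
tcp_rot: [[-0.0, 0.0, 1.0], [-0.0, 1.0, -0.0], [-1.0, -0.0, -0.0]]
force: [0.2, -2.0, 1.5]
width: 0.0159
```

```bash
python3 - <<'E'
from h import *
o=r.observe();print(o['time'],o['ee_pos'],o['force'],o['wrist_torque'],o['width'])
E
```

```text
14.65 [0.53399219 0.29103475 0.1818464 ] [ 0.23998156 -1.9605282   1.52212982] [-0.4719952  -0.02938054 -0.09335566] 0.015883174319712246
```

Call:
drive_tool(moves="-1 0 2 0 0 0 -0.8;-1 0 0 0 0 0 -0.8;-1 0 0 0 0 0 -0.8;-2 0 0 0 0 0 -0.8;-2 0 0 0 0 0 -0.8;-3 0 0 0 0 0 -0.8;-4 0 0 0 0 0 -0.8;-3 0 0 0 0 0 -0.8;-2 0 0 0 0 0 -0.8;0 0 0 0 0 0 -0.8")

```text
time: 15.48
ee_pos: [0.5364, 0.2914, 0.2019]
tcp_rot: [[0.001, -0.0, 1.0], [0.001, 1.0, 0.0], [-1.0, 0.001, 0.001]]
force: [0.1, 1.0, -5.4]
width: 0.016
```

```bash
python3 - <<'E'
from h import *
for n in("scene","top"): cv2.imwrite(f"pics/{n}10.png",r.get_image(n)[:,:,::-1])
crop("pics/scene10.png","pics/s10.png",390,190,200,150,4)
o=r.observe();print(o['time'],o['ee_pos'],o['force'],o['wrist_torque'],o['width'])
E
```

```text
15.5833 [0.5360164  0.29122202 0.20123068] [ 1.15919655  0.3801947  -6.42677974] [ 0.02893109 -0.03382763  0.02424371] 0.015967031521390805
```

View pics/s10.png

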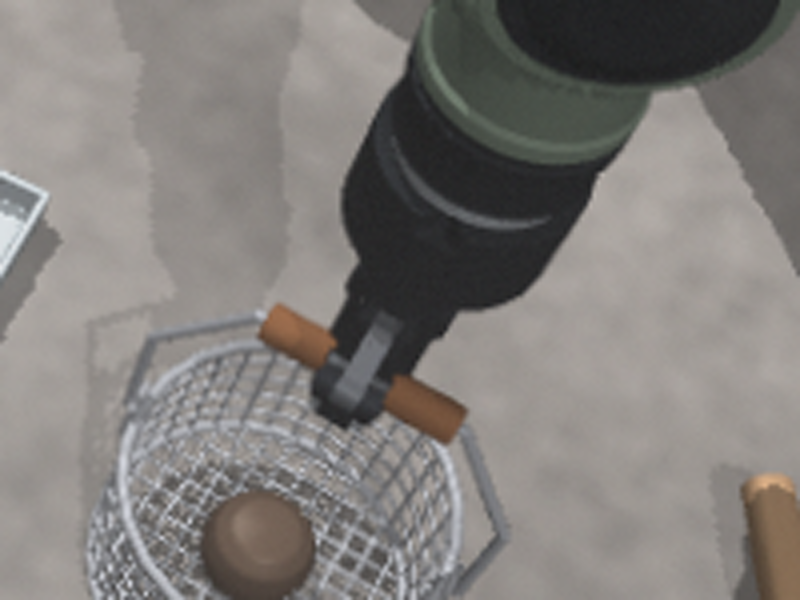

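Call:
drive_tool(moves="-5 0 0 0 0 0 -0.8;-10 0 0 0 0 0 -0.8;-15 0 0 0 0 0 -0.8;-20 0 0 0 0 0 -0.8;-22 0 0 0 0 0 -0.8;-22 0 0 0 0 0 -0.8;-20 0 0 0 0 0 -0.8;-15 0 0 0 0 0 -0.8;-10 0 0 0 0 0 -0.8;-5 0 0 0 0 0 -0.8")

```text
time: 16.42
ee_pos: [0.5365, 0.2914, 0.3474]
tcp_rot: [[0.003, -0.0, 1.0], [0.001, 1.0, -0.0], [-1.0, 0.001, 0.003]]
force: [-0.1, 0.6, -5.8]
width: 0.0161
```

```bash
python3 - <<'E'
from h import *
o=r.observe();print(o['time'],o['ee_pos'],o['force'],o['wrist_torque'],o['width'])
for n,s,(x,y,w,h) in(("top","top9",(375,205,150,150)),("scene","scene9",(160,100,150,150))):
    im=cv2.imread(f"pics/{s}.png");k=4
    c=cv2.resize(im[y:y+h,x:x+w],None,fx=k,fy=k,interpolation=cv2.INTER_CUBIC)
    th=np.linspace(0,2*np.pi,90)
    for R,z,col in((.124,.12,(0,0,255)),(.121,.004,(0,255,0)),(.124,0,(255,0,0))):
        for q in proj(n,np.c_[.4814+R*np.cos(th),-.2802+R*np.sin(th),np.full(90,z)]):
            p=((q-[x,y]+.5)*k-.5);cv2.circle(c,tuple(int(v) for v in p),1,col,-1)
    cv2.imwrite(f"pics/pot_{n}.png",c)
E
```

```text
16.4167 [0.53649523 0.29141889 0.34743898] [-0.09062895  0.62142057 -5.83278925] [ 0.0422942  -0.03644386  0.00464152] 0.016091255184255287
```

View pics/pot_top.png

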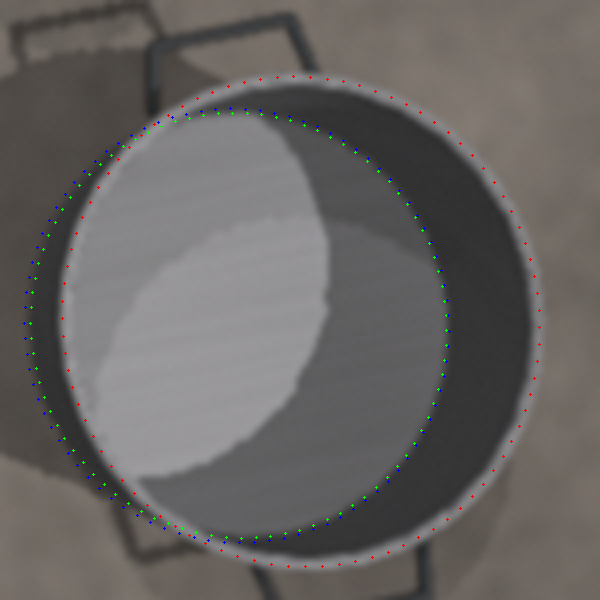

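View pics/pot_scene.png

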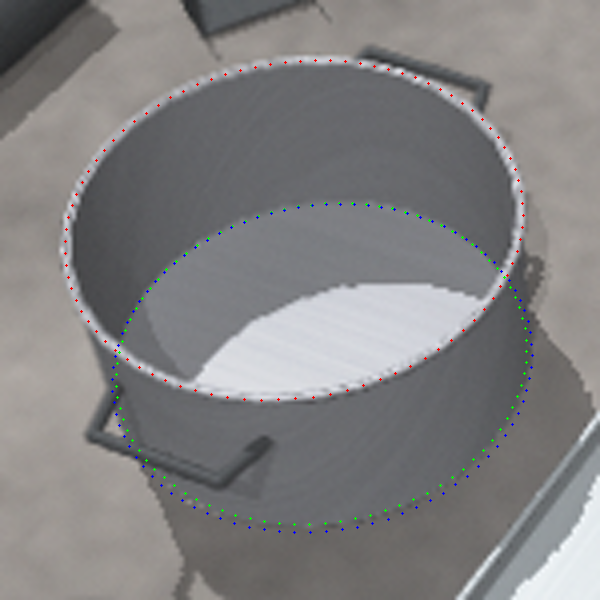

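Call:
drive_tool(moves="0 -2.5 -0.24 0 0 0 -0.8;0 -5 -0.5 0 0 0 -0.8;0 -7.5 -0.7 0 0 0 -0.8;0 -10 -1 0 0 0 -0.8;0 -12.5 -1.2 0 0 0 -0.8;0 -15 -1.4 0 0 0 -0.8;0 -17.5 -1.7 0 0 0 -0.8;0 -20 -1.9 0 0 0 -0.8;0 -22.5 -2.2 0 0 0 -0.8;0 -25 -2.4 0 0 0 -0.8")

```text
time: 17.25
ee_pos: [0.5221, 0.1518, 0.345]
tcp_rot: [[-0.0, 0.0, 1.0], [-0.0, 1.0, -0.0], [-1.0, -0.0, -0.0]]
force: [0.6, 0.3, -5.9]
width: 0.016
```

Call:
drive_tool(moves="0 -25 -2.4 0 0 0 -0.8;0 -25 -2.4 0 0 0 -0.8;0 -25 -2.4 0 0 0 -0.8;0 -25 -2.4 0 0 0 -0.8;0 -25 -2.4 0 0 0 -0.8;0 -25 -2.4 0 0 0 -0.8;0 -25 -2.4 0 0 0 -0.8;0 -25 -2.4 0 0 0 -0.8;0 -25 -2.4 0 0 0 -0.8;0 -25 -2.4 0 0 0 -0.8")

```text
time: 18.08
ee_pos: [0.4974, -0.0985, 0.3452]
tcp_rot: [[-0.0, 0.001, 1.0], [-0.0, 1.0, -0.001], [-1.0, -0.0, -0.0]]
force: [0.7, 0.6, -6.2]
width: 0.0161
```

Call:
drive_tool(moves="0 -25 -2.4 0 0 0 -0.8;0 -24 -2.4 0 0 0 -0.8;0 -25 -2.4 0 0 0 -0.8;0 -22.5 -2.2 0 0 0 -0.8;0 -20 -1.9 0 0 0 -0.8;0 -17.5 -1.7 0 0 0 -0.8;0 -15 -1.4 0 0 0 -0.8;0 -12.5 -1.2 0 0 0 -0.8;0 -10 -1 0 0 0 -0.8;0 -7.5 -0.7 0 0 0 -0.8")

```text
time: 18.92
ee_pos: [0.481, -0.2764, 0.345]
tcp_rot: [[-0.0, 0.001, 1.0], [0.0, 1.0, -0.001], [-1.0, 0.0, -0.0]]
force: [0.3, -0.4, -6.3]
width: 0.0161
```

Call:
drive_tool(moves="0 -5 -0.5 0 0 0 -0.8;0 -2.5 -0.2 0 0 0 -0.8;0 0 0 0 0 0 -0.8;0 0 0 0 0 0 -0.8;0 0 0 0 0 0 -0.8;0 0 0 0 0 0 -0.8")

```text
time: 19.42
ee_pos: [0.4808, -0.2822, 0.3452]
tcp_rot: [[0.0, -0.001, 1.0], [0.0, 1.0, 0.001], [-1.0, 0.0, 0.0]]
force: [0.4, 0.1, -6.2]
width: 0.0159
```

```bash
python3 - <<'E'
from h import *
for n in("scene","top"): cv2.imwrite(f"pics/{n}11.png",r.get_image(n)[:,:,::-1])
o=r.observe();print(o['time'],o['ee_pos'],o['force'],o['wrist_torque'],o['width'],o['joints'])
E
```

```text
19.5167 [ 0.48085453 -0.28239488  0.34517634] [ 0.11728024 -0.02209251 -5.39114124] [-0.00336384 -0.04461503 -0.00815897] 0.016223123593248595 [-6.63410445e-01  2.94991977e-01  5.25863652e-02  1.32829694e+00
  5.22014605e-05  9.06670898e-01]
```

View pics/scene11.png

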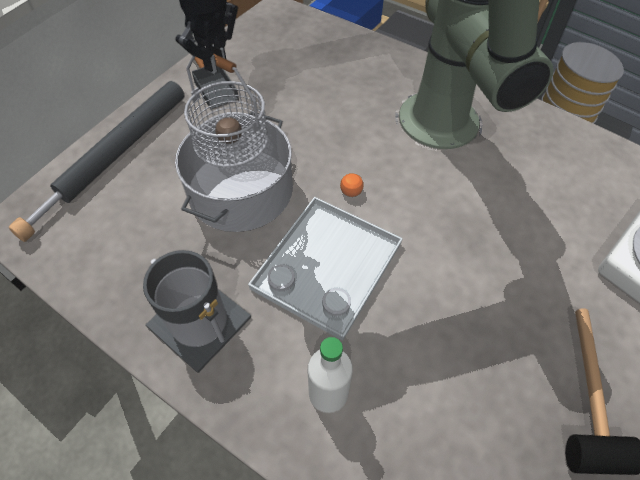

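View pics/top11.png

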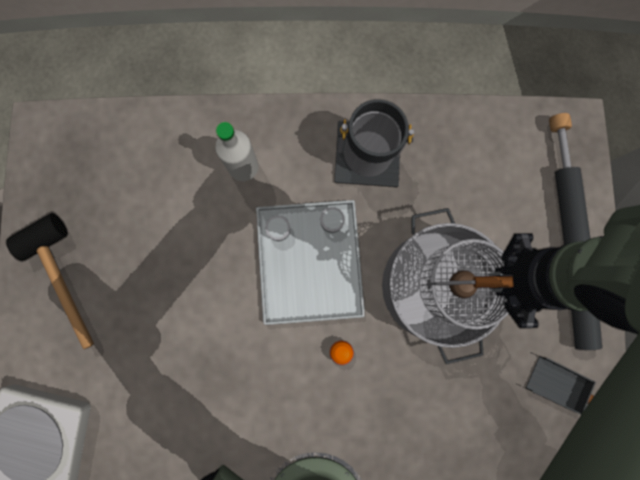

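```bash
cat > ov.py <<'E'
from h import *
import sys
i,zb,cx,cy=sys.argv[1],*map(float,sys.argv[2:5])
for n,(x,y,w,h) in(("top",(385,205,150,150)),("scene",(160,60,150,150))):
    im=cv2.imread(f"pics/{n}{i}.png");k=4
    c=cv2.resize(im[y:y+h,x:x+w],None,fx=k,fy=k,interpolation=cv2.INTER_CUBIC)
    th=np.linspace(0,2*np.pi,90)
    for R,z,col in((.078,zb+.09,(0,0,255)),(.078,zb,(0,255,0))):
        for q in proj(n,np.c_[cx+R*np.cos(th),cy+R*np.sin(th),np.full(90,z)]):
            p=((q-[x,y]+.5)*k-.5);cv2.circle(c,tuple(int(v) for v in p),1,col,-1)
    cv2.imwrite(f"pics/ov_{n}{i}.png",c)
E
python3 ov.py 11 .165 .4808 -.282
```

```text
(no output)
```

View pics/ov_scene11.png

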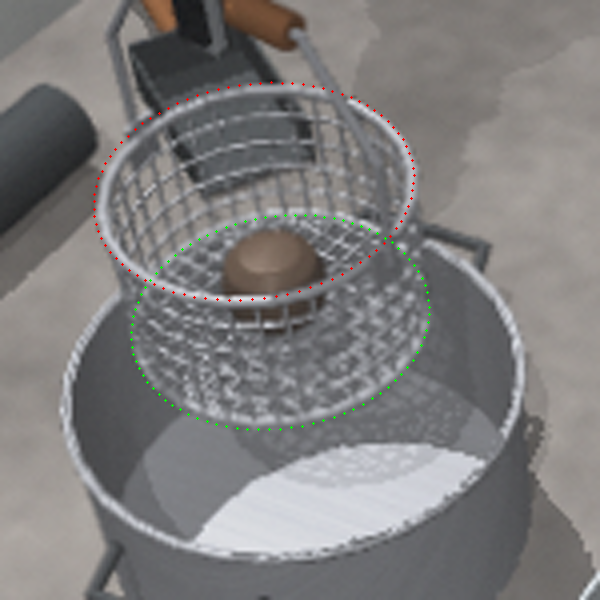

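View pics/ov_top11.png

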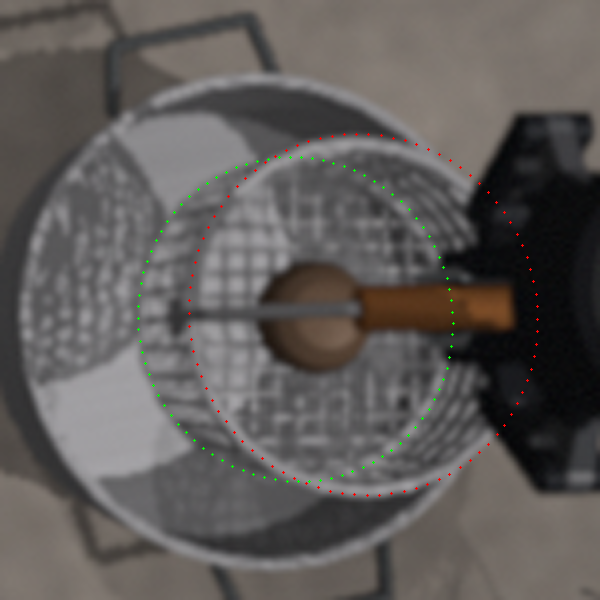

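```bash
sed -i '/^fit(/,$d' m.py; cat > f11.py <<'E'
from m import *
t=[T(x,y,385,205) for x,y in((193,320),(360,137),(365,495),(240,200),(230,420))]
s=[T(x,y,160,60) for x,y in((97,200),(414,180),(270,86),(240,300),(150,130),(370,250))]
fit("air",.078,t,s);fit("air",.0775,t,s)
print("cobble",tri(T(273,275,160,60),T(315,317,385,205)))
E
python3 f11.py | tail -3
```

```text
air [ 0.47906108 -0.28559882  0.25007944] [-0.37 -0.66  0.83  1.01  0.56  0.8  -0.64 -0.08  0.67  1.77  1.22]
air [ 0.47922475 -0.2849042   0.25078281] [-0.37 -0.81  0.49  1.01  0.46  0.44 -0.7  -0.13  0.41  1.61  1.08]
cobble (array([ 0.48090575, -0.28023533,  0.19646844]), np.float64(0.001054712670658663))
```

Call:
drive_tool(moves="4 2 0.5 0 0 0 -0.8;8 0 0 0 0 0 -0.8;12 0 0 0 0 0 -0.8;16 0 0 0 0 0 -0.8;18 0 0 0 0 0 -0.8;18 0 0 0 0 0 -0.8;16 0 0 0 0 0 -0.8;12 0 0 0 0 0 -0.8;8 0 0 0 0 0 -0.8;4 0 0 0 0 0 -0.8")

```text
time: 20.35
ee_pos: [0.4805, -0.2801, 0.2273]
tcp_rot: [[-0.002, -0.0, 1.0], [0.002, 1.0, 0.0], [-1.0, 0.002, -0.002]]
force: [-0.4, 0.0, -6.4]
width: 0.0158
```

Call:
drive_tool(moves="5 0 0 0 0 0 -0.8;4 0 0 0 0 0 -0.8;3 0 0 0 0 0 -0.8;1 0 0 0 0 0 -0.8;0 0 0 0 0 0 -0.8;0 0 0 0 0 0 -0.8;0 0 0 0 0 0 -0.8;0 0 0 0 0 0 -0.8")

```text
time: 21.02
ee_pos: [0.4814, -0.281, 0.2164]
tcp_rot: [[0.0, 0.0, 1.0], [-0.0, 1.0, -0.0], [-1.0, -0.0, 0.0]]
force: [0.5, 0.2, -6.3]
width: 0.0161
```

```bash
python3 - <<'E'
from h import *
for n in("scene","top"): cv2.imwrite(f"pics/{n}12.png",r.get_image(n)[:,:,::-1])
o=r.observe();print(o['time'],o['ee_pos'],o['force'],o['wrist_torque'],o['width'])
E
sed -i 's/(160,60,150,150)/(160,95,150,150)/' ov.py; python3 ov.py 12 .034 .4812 -.2802
```

```text
21.1167 [ 0.48133458 -0.28088966  0.21633842] [ 0.67402405 -0.69444802 -6.01012767] [ 0.01076512 -0.01053176  0.00190472] 0.016512741288197977
```

View pics/ov_scene12.png

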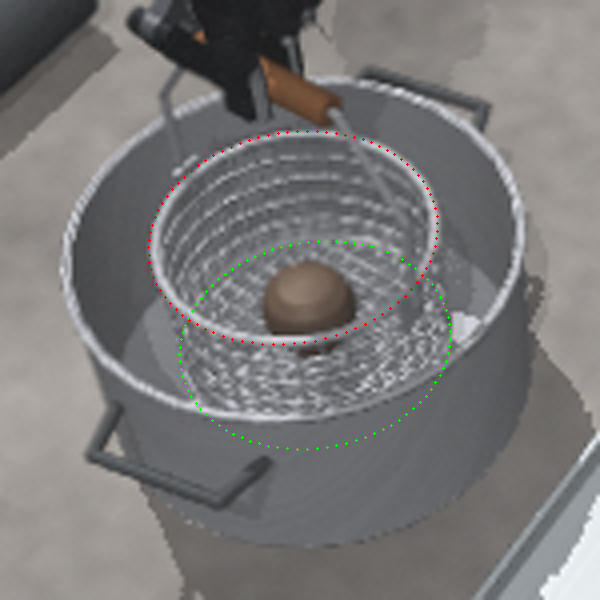

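View pics/ov_top12.png

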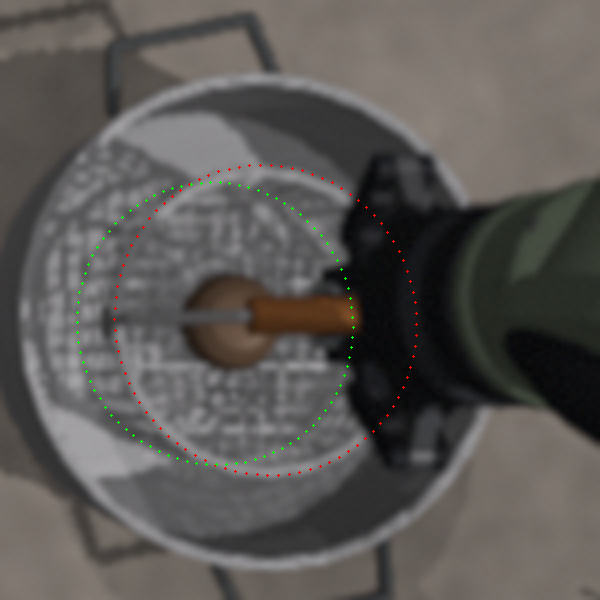

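Call:
drive_tool(moves="2 0.5 0 0 0 0 -0.8;3 0 0 0 0 0 -0.8;3 0 0 0 0 0 -0.8;2 0 0 0 0 0 -0.8;1 0 0 0 0 0 -0.8;0 0 0 0 0 0 -0.8;0 0 0 0 0 0 -0.8;0 0 0 0 0 0 -0.8;0 0 0 0 0 0 -0.8;0 0 0 0 0 0 -0.8")

```text
time: 21.95
ee_pos: [0.4813, -0.2804, 0.2052]
tcp_rot: [[0.0, 0.0, 1.0], [-0.0, 1.0, -0.0], [-1.0, -0.0, 0.0]]
force: [0.0, -0.2, -5.7]
width: 0.0164
```

Call:
drive_tool(moves="0 0 0 0 0 0 -0.8;0 0 0 0 0 0 -0.8;0 0 0 0 0 0 -0.8;0 0 0 0 0 0 -0.8;0 0 0 0 0 0 -0.8;0 0 0 0 0 0 -0.8")

```text
time: 22.45
ee_pos: [0.4812, -0.2803, 0.2051]
tcp_rot: [[0.0, 0.0, 1.0], [0.0, 1.0, -0.0], [-1.0, 0.0, 0.0]]
force: [0.4, -0.0, -6.4]
width: 0.016
```

```bash
python3 - <<'E'
from h import *
for n in("scene","top"): cv2.imwrite(f"pics/{n}13.png",r.get_image(n)[:,:,::-1])
o=r.observe();print(o['time'],o['ee_pos'],o['force'],o['wrist_torque'],o['width'])
a=cv2.imread("pics/scene13.png");b=r.get_image("scene")[:,:,::-1];print(cv2.absdiff(a,b)[100:250,150:310].mean())
E
python3 ov.py 13 .024 .4813 -.2805
```

```text
22.55 [ 0.48119407 -0.28028298  0.20505056] [ 0.0454075   0.36390151 -5.24521923] [ 0.0365567  -0.00624557  0.03831425] 0.01599973949635466
0.9563611111111111
```

View pics/ov_scene13.png

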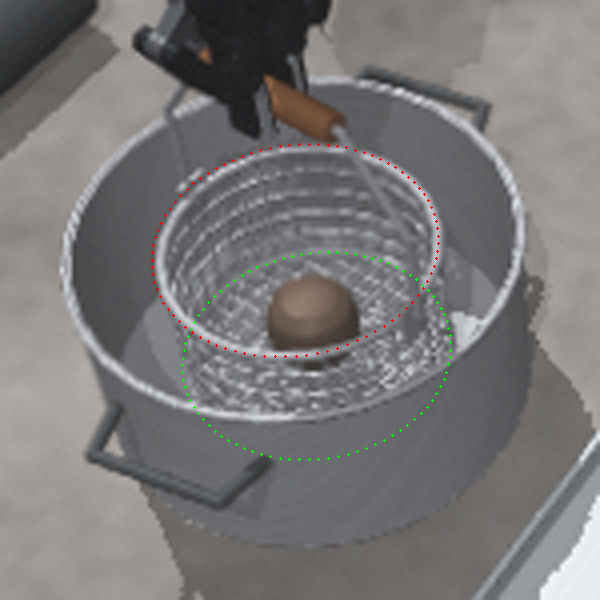

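View pics/ov_top13.png

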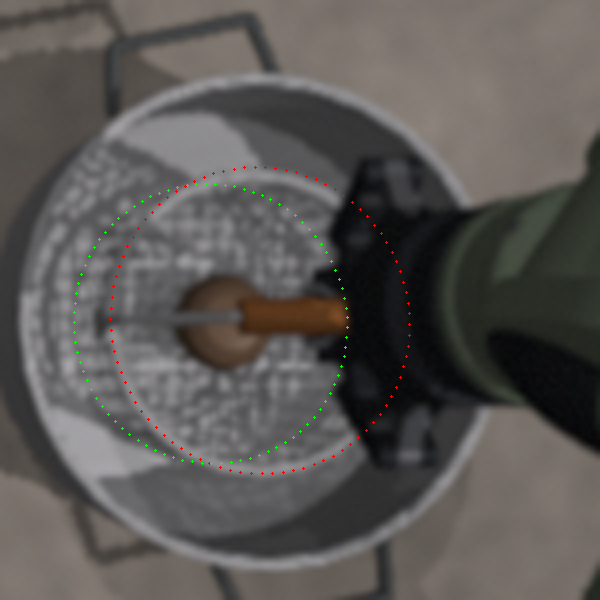

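View pics/scene13.png

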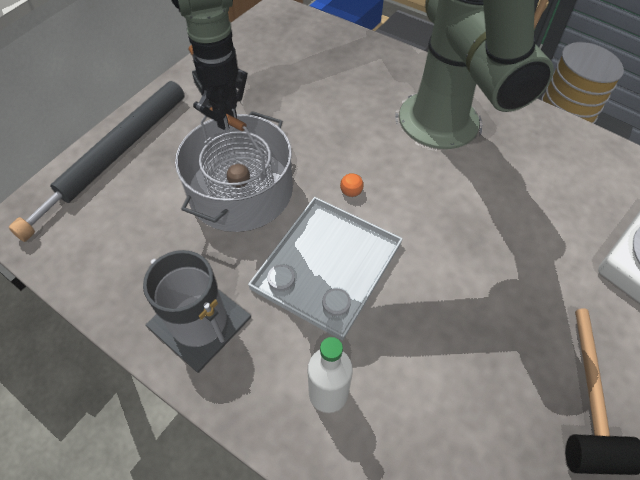

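```bash
python3 - <<'E'
from station import r
r.job_done();o=r.observe();print(o['time'],o['ee_pos'],o['force'])
E
```

```text
the job is handed in; nothing more can be done
the job is handed in; nothing more can be done
```

The job is handed in at about 22.6 s, with the basket still held and hanging in the pot.

**What I did:** I lowered the cobble onto the basket floor until I felt light contact of about 8 N, then let go. It ended about 1 mm from the basket's centre. I swung the bail up by its wooden grip, with wrist forces up to about 10 N. Then I lifted the basket over the rim and lowered it into the pot.

**Last checks, from the two views and the arm state:**
- **Position:** the tool is at x 0.481, y -0.280, and I measured the pot's centre at 0.481, -0.280. A model circle for a level basket with its underside at z 0.024 (20 mm above the pot floor) lay on the rim in the scene view to within about 1 px, or 1–2 mm.
- **Hanging free:** the wrist carried a steady 5.2–6.4 N, about the weight of basket plus cobble, so it rests on neither floor nor wall. Two pictures taken in succession were almost identical, so it was still.
- **Other things:** the tins, mould, bottle and orange look-alike stand where they were.

**Disagreements:**
- While the basket hung above the pot, the cobble's measured height put the underside about 5 mm higher than the rim fit and the arm's own position did. I went by the latter two.
- In the top view, in the air and in the pot, the rim looked about 1 px smaller than the model. I put that down to blur.

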